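# Nest the loose angle section into the V of the bundling jig

## Robot

A 7-joint arm with a two-finger parallel gripper is mounted at the origin on the work surface. World frame = base frame: x ahead of the robot, y to its left, z up, the work surface at z = 0. Lengths are in m, angles in rad, forces in N, time in s.
With the tool pointing down it reaches from about 0.425 to 1.025 m from the base axis. Payload 9.4 kg.
Tool frame: the origin (TCP) lies at the very end of the fingers, on their centre line; the grasp point (between the pads) lies 19 mm behind it (robot.grasp_offset is the distance from the TCP to the grasp point, in m); z points along the fingers, x is the direction in which the jaws open and shut, and the axes are right-handed (so a half turn about z gives the same grasp; the last joint's range is limited). The gripper opens to 93 mm and grips with 3 to 60 N. Pads are 15 mm wide; open, the fingers measure 128 mm over their backs; the gripper's body (75 mm by 188 mm) begins 65 mm behind the grasp point.
Start: joints at [1.054, 0.599, -0.003, 1.599, 0.002, 0.943, -0.08], TCP at [0.309, -0.656, 0.219] pointing down, gripper open.
Joint ranges: [-2.57, 2.57], [-0.35, 1.97], [-1.29, 1.29], [0.11, 2.56], [-1.05, 4.19], [0.11, 1.86], [-2.63, 2.63]. Speed limits (rad/s): [2.22, 2.22, 3.01, 3.01, 3.14, 3.14, 3.14].

## Interface

Orientations are given as a unit quaternion [x, y, z, w].
In Python, from rig import readout, snapshot, camera_model, robot gives the robot as it stands.
- The arm moves only by the shell command python3 -m jog 'ROWS'. ROWS is JSON, one flat list of numbers, 7 for each row, row after row: the opening, from -1 (shut) to 1 (fully open), so that 0 is half open, then the shift along the tool's x, y, z scaled (see below), then the turn, a rotation vector about the tool's x, y, z scaled (see below). In form: [hand, tx, ty, tz, ax, ay, az, hand, tx, ty, tz, ax, ay, az, ...]. A call has exactly 10 rows; each row is the pose to reach, as a shift and turn from the pose commanded when the call began, along the tool's axes at that moment, turning the shorter way round; what a row does not reach only later rows make up. The controller multiplies each number of a shift by 0.2 m and each number of a turn by pi rad. A row lasts 1/10 s, in which the tool goes at most 50 mm and 8.59 degrees, less where a joint would pass 70% of its speed; a pose out of reach is approached as far as the arm can. A call with a number of a shift or a turn outside -1 to 1 is refused whole. A call with a gripper value outside its range is refused whole. The fingers move at their own pace and stop on an object; the grip force is fixed at half the most. Time passes only in rows, so rows that repeat a pose let the fingers close, or fill a call up. It gives the time, the measured TCP pose, the force and the opening at its end, in the units of the state.
- readout.observe(): the state, without advancing time (a new reading comes with each control period).
- snapshot(name): name is "side" or "top" or "wrist"; returns (picture, depth): 400x640x3 uint8, red, green, blue; 400x640 float32, m along the optical axis (not along the pixel's ray), 0 where there is no reading.
- camera_model(name): a dict with "vertical_fov" (degrees; the focal length in pixels is half the picture's height over the tangent of half this angle, whatever the lens; pixels are square), "cx", "cy" (the principal point, pixels), "R" (3x3) and "t" (3): a world point X has camera coordinates R X + t; the wrist camera has in their place "hand_eye" (4x4, takes a point from camera to tool coordinates, whose origin is the TCP and whose axes are the tool frame's). Camera axes: x right, y down, z forward; pixel columns grow to the right and rows downward; lengths in m; the calibration is good to about 2 mm. A picture is of the moment at which its call begins: read the wrist's pose just before it. camera_model takes no time and is no camera call.
- robot.close_job(): hands the job in, once; it reports no verdict.
The state is a dict: "time_s": time; "joint_positions": joint angles; "joint_velocities": joint speeds; "joint_efforts": joint torques, N m; "eef_pos": TCP position; "eef_rot": TCP orientation; "force": force on the tool from outside, world axes, zero at the start; "wrist_torque": the same for the moment, N m; "finger_gap": opening from 0.0 (shut) to 1.0 (fully open).
Only numpy, scipy, OpenCV 4.12 (cv2) and the standard library are available. Lean on these libraries where they do the work, as an engineer would, in place of code of your own. Each camera call takes 0.05 s, during which the arm holds its last target.

## Task

Without lifting or carrying it, push the loose green angle across the jig's wooden deck so that it tips corner-down into the white angle of the trough and nests there fully, leg on leg. Then slide it along the V until its end bears firmly on the orange end stop, kept pressed on it with some 5 N for about half a second, but do not shove the stop along: it is held by friction alone. Leave the angle there and the other things on the bench undisturbed.

Things in the scene. Friction and masses are not known exactly. Their poses are not given: they have to be found in the camera images.
- jig: Bundling jig fixed to the bench. Origin on the bench under the bottom line of its trough; y runs along the trough towards the end with the orange stop, x from the deck across the trough, z up; yaw within 0.25 rad of the world's. Flat plywood deck on the robot's side: top at z = 51 mm, x = -164 to -34 mm, y = -115 to 100 mm, ending at the trough's near lip.
- trough (a point): Inner bottom line of the trough at the jig's y = 0, 17.7 mm above the bench; axes as the jig. The trough is a fixed white 90-degree angle, V open upward, legs 50 mm, 4 mm thick, at 45 degrees; y = -115 to 100 mm; lips at x = -32.5 and 32.5 mm, 50.2 mm above the bench. It is open at its -y end with nothing beyond.
- stop: Orange end stop, a 44 mm square block on its corner in the trough, carried by an arm from a guide bar behind the far lip (bar at jig x = 64 mm, y = 20 to 120 mm; clamp and its knob reach 96 mm above the bench). It can slide along the jig's y but is held by friction and gives way above about 16 N. Origin on the bench under its working face; axes as the jig.
- stop_face (a point): Point on the stop's working face, which looks to the jig's -y; on the trough's middle plane, 40 mm above the bench. It stands 53 to 83 mm along the jig's y. Axes as the jig.
- angle: Loose green aluminium angle: legs 50 mm wide, 5 mm thick; 220 mm long; 0.24 to 0.39 kg. Origin on its outer corner edge, half-way along. y along its length, x out of the upright leg towards the trough, z up that leg. At the start the other leg lies flat on the deck towards the robot, the corner leads, 18 to 38 mm short of the deck's edge, length within 0.13 rad of the jig's y.
- angle_mid (a point): Point inside the angle's V, half-way along, 15 mm from the outer faces of both legs; axes as the angle. Pushed over the deck's edge by about a quarter of its leg, the angle tips corner-down. Friction with deck and trough (about 0.5 to 0.7) differs between starts. When nested, its -y end sticks 22 to 80 mm out of the trough's open end, where it can be pushed.
- tin: Bystander: closed round paint tin with a blue label, 80 mm across, 85 mm high; origin at its underside.
- cup: Bystander: open steel mixing cup, 76 mm across, 85 mm high; origin at its underside.
- tape: Bystander: yellow tape roll lying flat, 100 mm across, 24 mm high; origin at its underside.
- swatches: Bystander: block of paper colour cards, 110 x 60 x 18 mm; origin at its underside.
- scraper: Bystander: spatula with a wooden handle, lying flat, about 250 mm long; origin at its underside.
- jar: Bystander: small jar with a paper label, 60 mm across, 70 mm high; origin at its underside.
- offcut: Bystander: short red angle offcut, 30 x 70 mm, 30 mm high; origin at its underside.
There are look-alikes about, which are no part of the job. Of the things like the angle, leave any that is red; of the rest the smaller one is meant.

How it is judged:
On the way, in this order (a step that is already met when the one before it is completed fails the run):
1. the green angle has tipped corner-down and lies nested in the trough's V (x of angle in the frame of jig between -0.003 and 0.003 m and z of angle in the frame of jig between 0.0146569 and 0.0206569 m and x of angle_mid in the frame of jig between -0.004 and 0.004 m and z of angle_mid in the frame of jig above 0.0356569 m and angle between the y axis of angle_mid and the y axis of jig, either way round below 0.035 rad), for 0.2 s.
2. the nested angle's end is pressed on the stop with at least 3 N (contact force between angle and stop above 3 N), for 0.2 s.
At the end, for the whole second after the job is handed in: The green angle lies in the white V, its corner line within 3 mm of the V's bottom line, corner down, legs lying along the trough's legs, its length within 2 degrees of the trough's, its end within 3 mm of the stop's face, at rest (all of step 1 and y of angle_mid in the frame of stop_face between -0.113 and -0.107 m and linear speed of angle below 0.01 m/s); the robot touches nothing.
It fails at once if the end stop is shoved more than 4 mm from where it was (distance of stop_face from where it was at the start of the episode above 0.004 m).
It fails at once if the angle is lifted (its inside point more than 45 mm above where it starts, 111 mm above the bench) (height (world z) of angle_mid above 0.111 m).
It fails at once if a bystander is moved by more than 30 mm (distance of any of tin, cup, tape, swatches, scraper, jar, offcut from where it was at the start of the episode above 0.03 m).
It also fails if it takes over 54 s, if anything falls off the work surface, if the arm or the gripper's body presses on something with over 40 N, if the wrist force passes 120 N, or if a joint passes its speed limit or range.

## Working session

There is one attempt and no reset: what is moved stays moved. The work goes in short steps, Python scripts to look and compute and a shell command to move; the robot and the scene stay as the last step left them, time stands still between calls to the robot, and variables do not carry over. Pictures are saved under pics/ and viewed, and the job is handed in when it is done.

```bash
ls; mkdir -p pics
python3 - <<'E'
from rig import readout, snapshot, camera_model, robot
import cv2
s=readout.observe(); print(s)
import numpy as np
for n in("side","top"):
    p,d=snapshot(n); cv2.imwrite(f"pics/{n}0.png",p[:,:,::-1]); np.save(f"pics/{n}0.npy",d); print(n,camera_model(n))
print(camera_model("wrist"))
E
```

```text
pics
{'time_s': 0.0, 'joint_positions': array([ 1.0542948 ,  0.60015197, -0.00253584,  1.60011488,  0.00181629,
        0.9428972 , -0.07982422]), 'joint_velocities': array([ 0.00040313, -0.00017552, -0.0001669 , -0.00017937, -0.00042619,
        0.00138073,  0.00069045]), 'joint_efforts': array([ 1.62120588e-03, -7.65056920e+01,  1.49754960e+00, -2.52344406e+01,
       -5.25686948e-02,  1.68910506e-02,  1.02818149e-04]), 'eef_pos': array([ 0.3084458 , -0.65558064,  0.21774604]), 'eef_rot': array([ 8.44332031e-01, -5.35819752e-01, -7.02261126e-04, -3.50302336e-04]), 'force': array([ 0.65418488,  0.3340516 , -0.4333789 ]), 'wrist_torque': array([ 0.04608292, -0.04478551,  0.0096588 ]), 'finger_gap': 0.9984237877612705}
side {'vertical_fov': 49.3544688657378, 'cx': 310.98315187316365, 'cy': 194.18625942128978, 'R': array([[-0.89297297, -0.44998479,  0.01062825],
       [-0.28001069,  0.53687053, -0.79584172],
       [ 0.35241068, -0.71364117, -0.60541142]]), 't': array([0.43600223, 0.18685143, 1.04621583])}
top {'vertical_fov': 50.45924884067221, 'cx': 323.3108363332635, 'cy': 198.83653719351764, 'R': array([[-0.02380612, -0.99971008, -0.0036077 ],
       [-0.9954485 ,  0.02403743, -0.0922198 ],
       [ 0.09227978,  0.00139589, -0.99573214]]), 't': array([-0.00952244,  0.48271887,  1.33490342])}
{'vertical_fov': 58.82783328949504, 'cx': 320.5191766421298, 'cy': 200.83779087343765, 'hand_eye': array([[ 9.99999798e-01,  3.58059704e-04, -5.26001715e-04,
         1.34952862e-03],
       [-2.12148309e-04,  9.66964865e-01,  2.54909600e-01,
        -7.10510008e-02],
       [ 5.99898033e-04, -2.54909437e-01,  9.66964745e-01,
        -1.66731103e-01],
       [ 0.00000000e+00,  0.00000000e+00,  0.00000000e+00,
         1.00000000e+00]])}
```

View pics/side0.png

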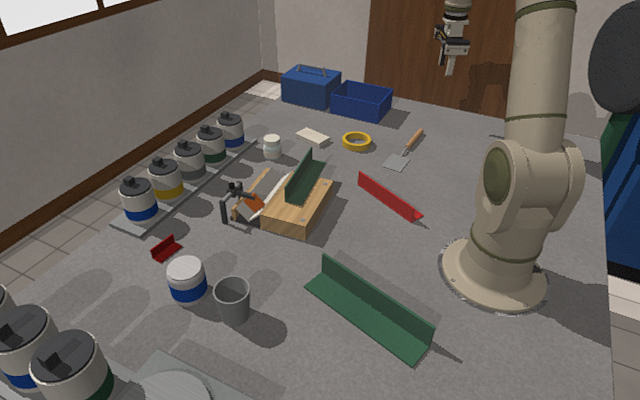

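View pics/top0.png

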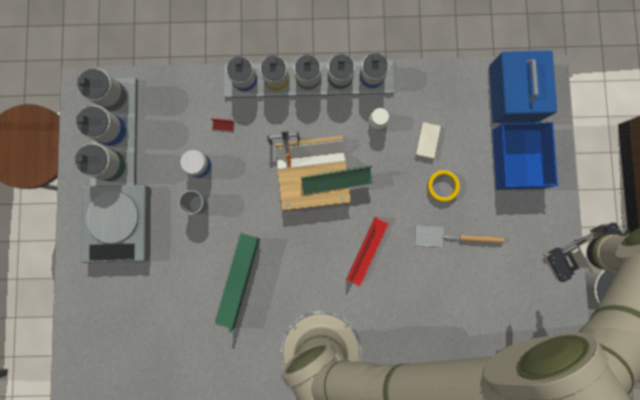

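```bash
cat > h.py <<'E'
import numpy as np, cv2
from rig import readout, snapshot, camera_model, robot
from scipy.spatial.transform import Rotation as Ro
def cloud(n,d,pose=None,cm=None):
    cm=cm or camera_model(n); h,w=d.shape; f=h/2/np.tan(np.radians(cm["vertical_fov"]/2))
    v,u=np.mgrid[:h,:w]; P=np.stack([(u-cm["cx"])/f*d,(v-cm["cy"])/f*d,d],-1)
    if n=="wrist":
        H=np.array(cm["hand_eye"]); P=P@H[:3,:3].T+H[:3,3]
        R=Ro.from_quat(pose[1]).as_matrix(); return P@R.T+pose[0]
    return (P-np.array(cm["t"]))@np.array(cm["R"])
def look(name):
    s=readout.observe(); pose=(s["eef_pos"],s["eef_rot"])
    p,d=snapshot("wrist"); cv2.imwrite(f"pics/{name}.png",p[:,:,::-1])
    W=cloud("wrist",d,pose); np.savez(f"pics/{name}.npz",W=W,p=p,d=d); return p,d,W,s
E
python3 - <<'E'
from h import *
d=np.load("pics/top0.npy"); p=cv2.imread("pics/top0.png"); W=cloud("top",d)
im=cv2.resize(p[110:230,220:420],None,fx=4,fy=4,interpolation=cv2.INTER_CUBIC); cv2.imwrite("pics/topz.png",im)
for (u,v) in [(280,168),(285,208),(348,203),(346,165),(300,180),(300,195),(303,185),(370,177),(340,182),(315,161),(288,160),(200,203),(194,162),(379,119),(430,140),(443,186)]: print((u,v),W[v,u].round(3))
E
```

```text
(280, 168) [0.581 0.113 0.048]
(285, 208) [0.454 0.099 0.049]
(348, 203) [ 0.469 -0.101 -0.005]
(346, 165) [ 0.593 -0.098  0.004]
(300, 180) [0.541 0.051 0.047]
(300, 195) [0.494 0.052 0.048]
(303, 185) [0.524 0.041 0.058]
(370, 177) [ 0.544 -0.169  0.058]
(340, 182) [ 0.531 -0.075  0.053]
(315, 161) [0.602 0.002 0.042]
(288, 160) [0.603 0.086 0.067]
(200, 203) [0.48  0.379 0.004]
(194, 162) [0.599 0.373 0.089]
(379, 119) [ 0.726 -0.202  0.067]
(430, 140) [ 0.666 -0.372  0.019]
(443, 186) [ 0.517 -0.411  0.003]
```

View pics/topz.png

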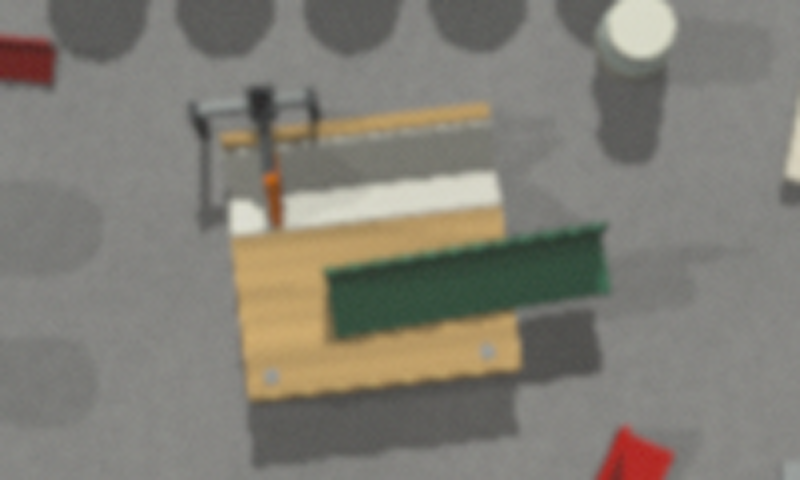

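```bash
python3 -m jog '[1,-0.2,-0.18,-0.1,0,0,0, 1,-0.4,-0.36,-0.2,0,0,0, 1,-0.6,-0.54,-0.2,0,0,0, 1,-0.8,-0.72,-0.2,0,0,0, 1,-1,-0.9,-0.2,0,0,0, 1,-1,-0.9,-0.2,0,0,0, 1,-1,-0.9,-0.2,0,0,0, 1,-1,-0.9,-0.2,0,0,0, 1,-1,-0.9,-0.2,0,0,0, 1,-1,-0.9,-0.2,0,0,0]'
```

```text
time_s: 1.1
eef_pos: [0.3857, -0.3997, 0.2584]
eef_rot: [0.844, -0.537, -0.0, 0.0]
force: [0.1, 0.4, -0.4]
finger_gap: 1.002
```

```bash
python3 -m jog '[1,-0.2,-0.18,-0.1,0,0,0, 1,-0.4,-0.36,-0.2,0,0,0, 1,-0.6,-0.54,-0.2,0,0,0.02, 1,-0.8,-0.72,-0.3,0,0,0.04, 1,-1,-0.9,-0.4,0,0,0.06, 1,-1,-0.9,-0.4,0,0,0.1, 1,-1,-0.9,-0.4,0,0,0.1, 1,-1,-0.9,-0.4,0,0,0.1, 1,-1,-0.9,-0.4,0,0,0.1, 1,-1,-0.9,-0.4,0,0,0.1]'
```

```text
time_s: 2.1
eef_pos: [0.4635, -0.1424, 0.3381]
eef_rot: [0.75, -0.662, -0.0, 0.0]
force: [0.5, 0.1, 0.4]
finger_gap: 0.999
```

```bash
python3 -m jog '[1,-0.13,-0.08,-0.1,0,0,0, 1,-0.27,-0.15,-0.1,0,0,0, 1,-0.4,-0.22,-0.1,0,0,0, 1,-0.53,-0.3,-0.1,0,0,0, 1,-0.53,-0.3,-0.1,0,0,0, 1,-0.53,-0.3,-0.1,0,0,0, 1,-0.53,-0.3,-0.1,0,0,0, 1,-0.53,-0.3,-0.1,0,0,0, 1,-0.53,-0.3,-0.1,0,0,0, 1,-0.53,-0.3,-0.1,0,0,0]'
python3 -c "
from h import *
p,d,W,s=look('w1'); print(s['eef_pos'],s['eef_rot'])"
```

```text
time_s: 3.1
eef_pos: [0.5102, -0.0287, 0.3587]
eef_rot: [0.75, -0.662, 0.0, 0.0]
force: [-0.0, 0.0, -0.6]
finger_gap: 0.999
[ 0.51019819 -0.02868959  0.35868017] [ 7.49811143e-01 -6.61651905e-01  7.70662679e-05  2.15990031e-05]
```

View pics/w1.png

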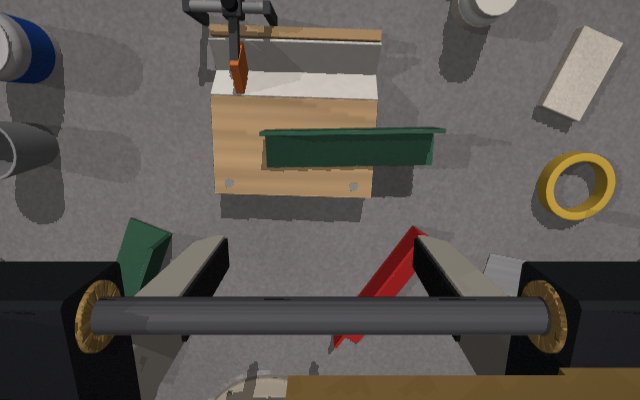

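```bash
cat > fit.py <<'E'
from h import *
def fitjig(W,p):
    p=p.astype(int)
    hsv=cv2.cvtColor(p.astype(np.uint8),cv2.COLOR_RGB2HSV)
    return hsv
E
python3 - <<'E'
from h import *
z=np.load("pics/w1.npz"); W=z["W"];p=z["p"]
for (u,v) in [(213,97),(377,99),(371,194),(217,190),(230,150),(300,110),(266,164),(432,164),(434,140),(266,140),(262,130),(445,130),(300,128),(400,128),(300,85),(300,75),(240,50),(238,85),(240,90),(220,85),(375,80),(300,50),(380,35),(215,40),(350,250)]: print((u,v),p[v,u],W[v,u].round(4))
E
```

```text
(213, 97) [150 122  90] [0.5766 0.1176 0.0523]
(377, 99) [142 137 131] [ 0.6005 -0.0915  0.0502]
(371, 194) [79 70 61] [ 0.4638 -0.113  -0.0007]
(217, 190) [157 128  94] [0.455  0.1062 0.0525]
(230, 150) [167 136  99] [0.5116 0.092  0.0517]
(300, 110) [162 133  97] [0.5745 0.0053 0.0505]
(266, 164) [85 69 51] [0.499  0.0428 0.0523]
(432, 164) [101  98  98] [ 0.5208 -0.1955  0.0006]
(434, 140) [99 96 95] [ 0.5558 -0.1919 -0.0016]
(266, 140) [33 53 41] [0.5313 0.0449 0.0569]
(262, 130) [132 115  84] [0.5456 0.047  0.0836]
(445, 130) [51 84 65] [ 0.5738 -0.1688  0.1016]
(300, 128) [131 114  84] [0.5519 0.0027 0.0531]
(400, 128) [40 67 51] [ 0.5691 -0.1194  0.0864]
(300, 85) [201 192 184] [0.6059 0.0096 0.0361]
(300, 75) [186 180 172] [0.6191 0.0117 0.0245]
(240, 50) [190  97  46] [0.6356 0.0845 0.0632]
(238, 85) [98 49 21] [0.595  0.085  0.0598]
(240, 90) [100  51  22] [0.5895 0.0833 0.0547]
(220, 85) [202 198 190] [0.5927 0.1126 0.0406]
(375, 80) [199 191 183] [ 0.6251 -0.0884  0.0267]
(300, 50) [94 91 88] [0.6476 0.0139 0.042 ]
(380, 35) [159 130  94] [ 0.6776 -0.0838  0.0415]
(215, 40) [97 93 90] [0.6449 0.1192 0.0493]
(350, 250) [119 116 114] [ 0.3695 -0.0944  0.0005]
```

Run:
```python
import cv2
p=cv2.imread("pics/w1.png"); cv2.imwrite("pics/w1z.png",cv2.resize(p[0:210,180:460],None,fx=2.8,fy=2.8,interpolation=cv2.INTER_CUBIC))
```

```text
(no output)
```

View pics/w1z.png

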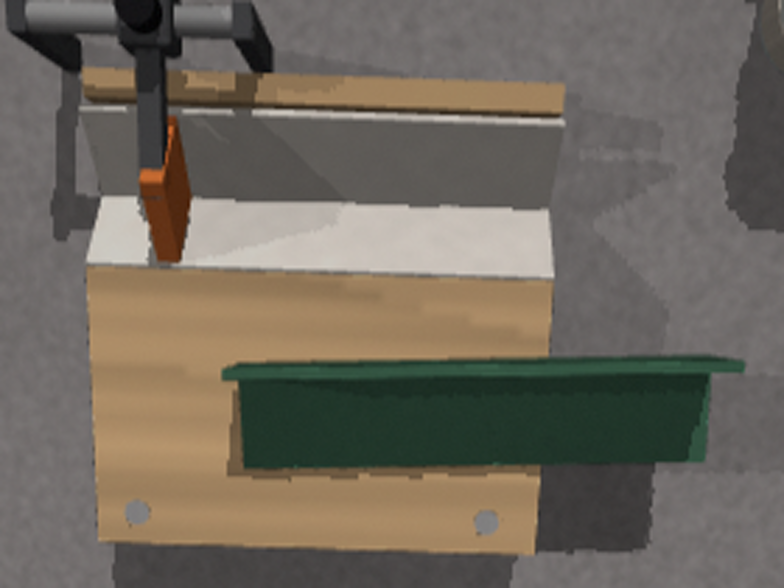

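Run:
```python
from h import *
z=np.load("pics/w1.npz"); W=z["W"];p=z["p"]
def plane(u0,u1,v0,v1):
    P=W[v0:v1,u0:u1].reshape(-1,3); P=P[P[:,2]>0.005]
    for _ in range(3):
        c=P.mean(0); n=np.linalg.svd(P-c,full_matrices=False)[2][2]; r=(P-c)@n; P=P[abs(r)<2.5*r.std()+1e-6]
    if n[2]<0:n=-n
    return n,n@c,r.std()
far=plane(255,372,48,68); near=plane(255,372,80,92); deck=plane(225,370,105,124)
print(far,near,deck)
d=np.cross(far[0],near[0]); d/=np.linalg.norm(d); d*=np.sign(d[1])
pt=np.linalg.lstsq(np.array([far[0],near[0],[0,1,0]]),np.array([far[1],near[1],0]),rcond=None)[0]
yaw=np.arctan2(-d[0],d[1]); print("line",pt,d,"yaw",yaw)
# y ends: deck corners / trough edges in jig coords
ey=np.array([-np.sin(yaw),np.cos(yaw)]); ex=np.array([np.cos(yaw),np.sin(yaw)])
J=np.stack([(W[...,:2]-pt[:2])@ex,(W[...,:2]-pt[:2])@ey,W[...,2]],-1)
hsv=cv2.cvtColor(p,cv2.COLOR_RGB2HSV)
dk=(abs(J[...,2]-.051)<.004)&(J[...,0]>-.17)&(J[...,0]<-.03)&(abs(J[...,1])<.14)
q=J[dk]; print("deck x,y",np.percentile(q,[.2,99.8],axis=0).round(4))
q=q[q[:,0]<-.1];print(np.percentile(q,[.2,99.8],axis=0).round(4))
tr=(J[...,2]>.018)&(J[...,2]<.045)&(abs(J[...,0])<.03)
q=J[tr]; print("trough",np.percentile(q,[.3,99.7],axis=0).round(4))
r,g,b=[p[...,i].astype(int) for i in range(3)]
gr=(g>r+8)&(g>b+4)&(J[...,2]>.045)
print("green",gr.sum())
G=J[gr]; print(np.percentile(G,[.5,99.5],axis=0).round(4))
print("orange")
og=(r>1.7*g)&(g>1.5*b)&(r>60)&(abs(J[...,0])<.06)&(abs(J[...,1])<.13)
v,u=np.nonzero(og); O=J[og]; print(np.percentile(O,[2,50,98],axis=0).round(4))
for k in np.argsort(v)[::25]: print(u[k],v[k],O[k].round(4))
# upright leg plane
up=gr&(J[...,2]>.07); U=J[up]
for k in np.linspace(U[:,1].min(),U[:,1].max(),12):
    m=abs(U[:,1]-k)<.006
    if m.sum(): print(k.round(4),m.sum(),U[m].mean(0).round(4),U[m][:,0].min().round(4),U[m][:,0].max().round(4),U[m][:,2].max().round(4))
np.savez("pics/jig.npz",pt=pt,yaw=yaw)
```

```text
(array([-0.70981909, -0.06803298,  0.70109085]), np.float64(-0.4310778546830122), np.float64(0.000713868884738917)) (array([0.98966649, 0.12422224, 0.07161749]), np.float64(0.602852962459891), np.float64(0.00425336879191213)) (array([-0.99198299, -0.12487939,  0.01936209]), np.float64(-0.5644716572756153), np.float64(0.006896030557357893))
line [ 6.09021921e-01 -1.25767452e-17  1.73662328e-03] [-0.12251531  0.99207802 -0.02777055] yaw 0.12287151995644327
deck x,y [[-0.1486 -0.1281  0.049 ]
 [-0.0301  0.1265  0.055 ]]
[[-0.1496 -0.0867  0.049 ]
 [-0.1001  0.127   0.0547]]
trough [[-0.029  -0.4012  0.018 ]
 [ 0.0296  0.3702  0.0448]]
green 6836
[[-0.2809 -0.1632  0.0486]
 [-0.0535  0.2428  0.4562]]
orange
[[-0.0104  0.0796  0.0325]
 [ 0.0136  0.081   0.0613]
 [ 0.0433  0.09    0.0815]]
240 42 [0.0473 0.0822 0.0533]
241 49 [0.038  0.0795 0.0625]
242 54 [0.0332 0.08   0.0556]
241 58 [0.0277 0.0799 0.0634]
235 61 [0.0226 0.0842 0.0775]
244 62 [0.0251 0.08   0.046 ]
235 64 [0.0187 0.0833 0.0823]
243 65 [0.0208 0.0801 0.0523]
234 67 [0.0157 0.0854 0.0792]
242 68 [0.0167 0.0803 0.0586]
238 7
[... 349 characters left out ...]
0558 -0.1603  0.0994] -0.0581 -0.0535 0.1034
-0.1434 62 [-0.0555 -0.1435  0.0961] -0.0581 -0.0536 0.1037
-0.1235 55 [-0.0559 -0.1237  0.0982] -0.0592 -0.0539 0.1031
-0.1037 64 [-0.0566 -0.1036  0.0987] -0.0593 -0.0544 0.1036
-0.0838 61 [-0.0566 -0.0841  0.0969] -0.0594 -0.0547 0.1037
-0.0639 52 [-0.057  -0.0642  0.0989] -0.0594 -0.0551 0.1037
-0.044 52 [-0.0574 -0.044   0.0991] -0.0606 -0.0554 0.1031
-0.0241 60 [-0.0579 -0.0242  0.0983] -0.0607 -0.0558 0.1032
-0.0043 57 [-0.058  -0.0043  0.0975] -0.0607 -0.0561 0.1045
0.0156 51 [-0.0583  0.0155  0.0984] -0.0607 -0.0564 0.1034
0.0355 68 [-0.0609  0.035   0.1606] -0.0748 -0.0568 0.4487
0.0554 27 [-0.0596  0.052   0.1003] -0.0619 -0.0571 0.1033
```

```bash
cat > jf.py <<'E'
from h import *
from scipy.optimize import least_squares
def fit(W,mask=None):
    # V: z = .0177+|xj| *1 ; mask by initial guess, iterate
    yaw,x0=0.0955,0.6248
    for _ in range(4):
        xj=(W[...,0]-x0)*np.cos(yaw)+W[...,1]*np.sin(yaw); yj=W[...,1]*np.cos(yaw)-(W[...,0]-x0)*np.sin(yaw)
        m=(abs(xj)<.030)&(abs(xj)>.003)&(abs(W[...,2]-.0177-abs(xj))<.006)&(yj<.06)&(yj>-.13)
        P=W[m]
        f=lambda t:(P[:,2]-.0177-t[2]-abs((P[:,0]-t[1])*np.cos(t[0])+P[:,1]*np.sin(t[0])))
        s=least_squares(f,[yaw,x0,0],loss="soft_l1",f_scale=.001); yaw,x0,dz=s.x
    return yaw,x0,dz,m.sum(),np.std(f(s.x))
def toj(W,yaw,x0,y0=0):
    dx=W[...,0]-x0; dy=W[...,1]-y0
    return np.stack([dx*np.cos(yaw)+dy*np.sin(yaw),dy*np.cos(yaw)-dx*np.sin(yaw),W[...,2]],-1)
E
python3 - <<'E'
from jf import *
z=np.load("pics/w1.npz"); W=z["W"];p=z["p"]
r=fit(W); print(r); yaw,x0=r[:2]
J=toj(W,yaw,x0)
# trough -y end
m=(abs(J[...,0])<.03)&(abs(J[...,2]-.0177-abs(J[...,0]))<.004)&(abs(J[...,1])<.16)
for lo in (-.03,-.02,-.01,.005,.015,.022):
    q=J[m&(J[...,0]>lo)&(J[...,0]<lo+.008)]; print(lo,q[:,1].min(),q[:,1].max())
dk=(abs(J[...,2]-.051)<.003)&(J[...,0]>-.19)&(J[...,0]<-.03)&(abs(J[...,1])<.16)
for lo in np.arange(-.17,-.03,.012):
    q=J[dk&(J[...,0]>lo)&(J[...,0]<lo+.01)]
    if len(q):print(lo.round(3),np.sort(q[:,1])[[2,-3]].round(4))
r,g,b=[p[...,i].astype(int) for i in range(3)]
gr=(g>r+8)&(g>b+4)&(J[...,2]>.045)&(J[...,2]<.11)&(J[...,0]>-.12)
top=gr&(J[...,2]>.097); fl=gr&(J[...,2]<.060)
T=J[top]; c=np.polyfit(T[:,1],T[:,0],1); print("top edge mid fit",c, np.sort(T[:,1])[[1,-2]],np.percentile(T[:,0]-np.polyval(c,T[:,1]),[2,98]))
F=J[fl]; print("flat",np.percentile(F,[1,99],axis=0))
og=(r>1.7*g)&(g>1.5*b)&(r>60)&(abs(J[...,0])<.03)&(abs(J[...,1])<.13)
print("stop face y",np.percentile(J[og][:,1],[5,25,50]))
E
```

```text
(np.float64(0.09436711039176415), np.float64(0.6250905178414692), np.float64(0.000560022129650489), np.int64(5202), np.float64(0.0009582832942044965))
-0.03 -0.08935419214783581 0.1256545324771871
-0.02 -0.08916174028629079 0.12545242835756948
-0.01 -0.08946386484332429 0.12517603357879817
0.005 -0.08921665147516022 0.12547397784981734
0.015 -0.08948848980438713 0.12565526192772467
0.022 -0.08912875459179281 0.1255587290868649
-0.17 [-0.0868  0.1239]
-0.158 [-0.089   0.1245]
-0.146 [-0.0882  0.1256]
-0.134 [-0.0888  0.1247]
-0.122 [-0.0868  0.1245]
-0.11 [-0.0909  0.125 ]
-0.098 [-0.0712  0.1245]
-0.086 [0.0568 0.1253]
-0.074 [-0.0884  0.1248]
-0.062 [-0.0889  0.1252]
-0.05 [-0.0884  0.1251]
-0.038 [-0.0887  0.1244]
top edge mid fit [-0.04581828 -0.07463788] [-0.1632955   0.05501398] [-0.0024996   0.00238011]
flat [[-0.11903276 -0.1631092   0.05453642]
 [-0.07570831  0.05124387  0.05851989]]
stop face y [0.08213198 0.08240655 0.0827873 ]
```

```bash
python3 -m jog '[1,0.05,-0.02,0.2,0,0,0.01, 1,0.1,-0.04,0.4,0,0,0.01, 1,0.183,-0.055,0.6,0,0,0.01, 1,0.183,-0.055,0.8,0,0,0.01, 1,0.183,-0.055,0.95,0,0,0.01, 1,0.183,-0.055,0.95,0,0,0.01, 1,0.183,-0.055,0.95,0,0,0.01, 1,0.183,-0.055,0.95,0,0,0.01, 1,0.183,-0.055,0.95,0,0,0.01, 1,0.183,-0.055,0.95,0,0,0.01]'
python3 -c "
from jf import *
p,d,W,s=look('w2'); print(s['eef_pos'],s['eef_rot'], toj(s['eef_pos'],.0944,.6251))
q=s['eef_rot'];print(np.degrees(2*np.arctan2(q[1],q[0])))
print(fit(W))
J=toj(W,.0944,.6251); r,g,b=[p[...,i].astype(int) for i in range(3)]
T=J[(g>r+8)&(g>b+4)&(J[...,2]>.097)&(J[...,2]<.108)&(J[...,0]<-.03)&(J[...,0]>-.12)];print(len(T),np.polyfit(T[:,1],T[:,0],1),T[:,1].min(),T[:,1].max())
"
```

```text
time_s: 4.15
eef_pos: [0.5265, -0.063, 0.1699]
eef_rot: [0.74, -0.673, 0.001, -0.001]
force: [-0.6, 0.4, 0.6]
finger_gap: 1.003
[ 0.52649476 -0.06304536  0.16993533] [ 7.39634066e-01 -6.73008234e-01  9.19317762e-04 -7.22106753e-04] [-0.10410886 -0.05347014  0.16993533]
-84.59940815542487
(np.float64(0.09376499591144695), np.float64(0.6249633156310036), np.float64(0.0006068220037034348), np.int64(14198), np.float64(0.0008026466959003631))
2686 [-0.04551633 -0.07459289] -0.16430871948403855 0.05537429896098048
```

View pics/w2.png

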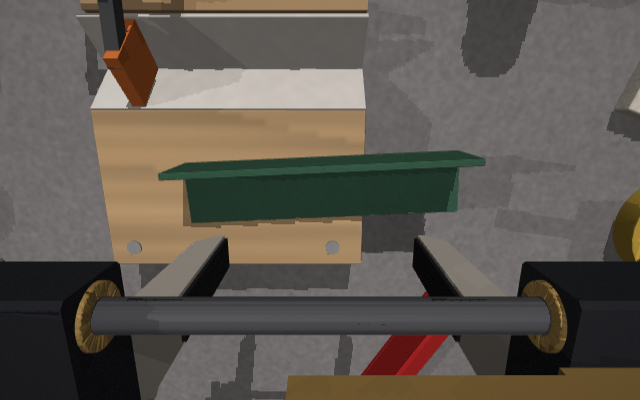

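Run:
```python
from jf import *
z=np.load("pics/w2.npz"); d=z["d"]; cm=camera_model("wrist")
s=readout.observe(); R=Ro.from_quat(s["eef_rot"]).as_matrix(); T=(z["W"]-s["eef_pos"])@R
for v in (238,242,250,260,275,290):
    for u in (150,170,190,205,215,222,226,417,425): print((u,v),T[v,u].round(4),end=' ')
    print()
```

```text
(150, 238) [-0.1449  0.0365  0.1182] (170, 238) [-0.1276  0.0362  0.1177] (190, 238) [-0.1104  0.0361  0.1173] (205, 238) [-0.0553 -0.01   -0.0045] (215, 238) [-0.0502 -0.0104 -0.0054] (222, 238) [-0.047  -0.01   -0.0044] (226, 238) [-0.0461 -0.0086 -0.0008] (417, 238) [ 0.0489 -0.0089 -0.0013] (425, 238) [ 0.0515 -0.0105 -0.0057] 
(150, 242) [-0.1449  0.0397  0.1173] (170, 242) [-0.1278  0.0397  0.1173] (190, 242) [-0.1105  0.0396  0.1169] (205, 242) [-0.053  -0.0108 -0.0117] (215, 242) [-0.0484 -0.0106 -0.0113] (222, 242) [-0.0467 -0.0086 -0.006 ] (226, 242) [-0.0453 -0.0078 -0.0041] (417, 242) [ 0.0472 -0.0093 -0.0078] (425, 242) [ 0.0502 -0.0103 -0.0104] 
(150, 250) [-0.1464  0.0476  0.1184] (170, 250) [-0.1291  0.0476  0.1185] (190, 250) [-0.0569 -0.0104 -0.0204] (205, 250) [-0.0499 -0.0109 -0.0215] (215, 250) [-0.0468 -0.0091 -0.0173] (222, 250) [-0.0454 -0.0067 -0.0115] (226, 250) [-0.0456 -0.0036 -0.0041] (417, 250) [ 0.0471 -0.0057 -0.0091] (425, 250) [ 0.0483 -0.0091 -0.0172] 
(150, 260) [-0.1472  0.0566  0.1177] (170, 260) [-0.1297  0.0565  0.1175] (190, 260) [-0.0532 -0.0
[... 193 characters left out ...]
099] (425, 260) [ 0.0472 -0.0063 -0.0218] 
(150, 275) [-0.1753  0.0959  0.1679] (170, 275) [-0.0561 -0.0101 -0.0441] (190, 275) [-0.0479 -0.0109 -0.0457] (205, 275) [-0.0451 -0.0069 -0.0376] (215, 275) [-0.0455 -0.0001 -0.0241] (222, 275) [-0.0455  0.005  -0.0139] (226, 275) [-0.0972  0.0966  0.1693] (417, 275) [0.1007 0.096  0.1684] (425, 275) [ 0.0474  0.0004 -0.023 ] 
(150, 290) [-0.058  -0.0105 -0.0562] (170, 290) [-0.0518 -0.0097 -0.0548] (190, 290) [-0.0455 -0.0086 -0.0528] (205, 290) [-0.0453 -0.0008 -0.0387] (215, 290) [-0.046   0.007  -0.0245] (222, 290) [-0.1023  0.1135  0.1686] (226, 290) [-0.0986  0.1143  0.1702] (417, 290) [0.1022 0.1138 0.1695] (425, 290) [0.1104 0.1135 0.1688]
```

```bash
python3 -m jog '[1,0,0,0.1,0,0,0, 1,0,0,0.2,0,0,0, 1,0,0,0.3,0,0,0, 1,0,0,0.4,0,0,0, 1,0,0,0.46,0,0,0, 1,0,0,0.5,0,0,0, 1,0,0,0.53,0,0,0, 1,0,0,0.53,0,0,0, 1,0,0,0.53,0,0,0, 1,0,0,0.53,0,0,0]'
```

```text
time_s: 5.2
eef_pos: [0.5262, -0.0631, 0.0632]
eef_rot: [0.74, -0.673, 0.0, -0.0]
force: [-0.9, -0.0, -0.5]
finger_gap: 0.998
```

```bash
python3 -m jog '[1,0,-0.03,0,0,0,0, 1,0,-0.06,0,0,0,0, 1,0,-0.085,0,0,0,0, 1,0,-0.11,0,0,0,0, 1,0,-0.135,0,0,0,0, 1,0,-0.16,0,0,0,0, 1,0,-0.185,0,0,0,0, 1,0,-0.21,0,0,0,0, 1,0,-0.23,0,0,0,0, 1,0,-0.25,0,0,0,0]'
python3 -c "
from jf import *
p,d,W,s=look('w3'); print(s['force'],toj(s['eef_pos'],.0944,.6251))
J=toj(W,.0944,.6251); r,g,b=[p[...,i].astype(int) for i in range(3)]
T=J[(g>r+8)&(g>b+4)&(J[...,2]>.097)&(J[...,2]<.108)&(J[...,0]<.03)&(J[...,0]>-.12)];print(len(T),np.polyfit(T[:,1],T[:,0],1),T[:,1].min(),T[:,1].max())
"
```

```text
time_s: 6.2
eef_pos: [0.57, -0.0591, 0.0626]
eef_rot: [0.74, -0.673, -0.004, 0.004]
force: [-16.0, -2.0, 19.7]
finger_gap: 0.996
[-16.03038788  -1.99425158  19.66047518] [-0.06043157 -0.0536293   0.0626128 ]
6884 [-0.00885555 -0.03543792] -0.16521877935662815 0.05556420513081857
```

View pics/w3.png

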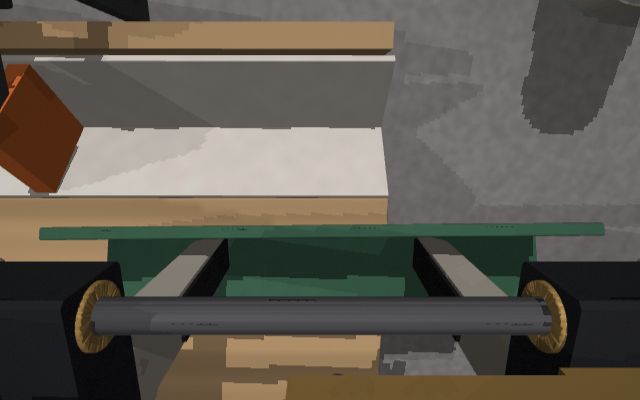

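Run:
```python
from jf import *
p,d=snapshot("side"); cv2.imwrite("pics/s3.png",cv2.resize(p[120:260,200:360],None,fx=5,fy=4.2,interpolation=cv2.INTER_CUBIC)[:,:,::-1])
z=np.load("pics/w3.npz"); J=toj(z["W"],.0944,.6251); p=z["p"]
r,g,b=[p[...,i].astype(int) for i in range(3)]
for y in (-.15,-.05,-.03,.03,.05):
    m=(g>r+4)&(g>b+2)&(abs(J[...,1]-y)<.004)&(J[...,0]>-.15)&(J[...,0]<.03)&(J[...,2]>.03)&(J[...,2]<.13)
    Q=J[m]; Q=Q[np.argsort(Q[:,0])]; print(y,len(Q)); print(Q[::max(1,len(Q)//16)][:,[0,2]].round(4).tolist())
```

```text
-0.15 1173
[[-0.0814, 0.067], [-0.0781, 0.0669], [-0.0758, 0.0669], [-0.0736, 0.0647], [-0.0715, 0.0645], [-0.0694, 0.0643], [-0.067, 0.0635], [-0.065, 0.0617], [-0.0627, 0.062], [-0.0605, 0.0608], [-0.0583, 0.0606], [-0.0561, 0.0607], [-0.0538, 0.0583], [-0.0357, 0.0991], [-0.0345, 0.0969], [-0.0331, 0.0984], [-0.0319, 0.0985]]
-0.05 1184
[[-0.0813, 0.0673], [-0.0789, 0.0675], [-0.0766, 0.0665], [-0.0745, 0.0651], [-0.0723, 0.0652], [-0.0701, 0.064], [-0.0679, 0.0639], [-0.0657, 0.0616], [-0.0635, 0.0615], [-0.0614, 0.0613], [-0.0593, 0.0598], [-0.0571, 0.0598], [-0.0548, 0.0586], [-0.0366, 0.0991], [-0.0353, 0.0982], [-0.0339, 0.0986]]
-0.03 1163
[[-0.0813, 0.0673], [-0.0789, 0.0684], [-0.0768, 0.0672], [-0.0746, 0.0661], [-0.0725, 0.0638], [-0.0701, 0.0651], [-0.068, 0.0637], [-0.0659, 0.0623], [-0.0637, 0.061], [-0.0617, 0.0618], [-0.0596, 0.0604], [-0.0574, 0.059], [-0.0552, 0.059], [-0.037, 0.0991], [-0.0357, 0.1004], [-0.0344, 0.0983], [-0.0332, 0.0983]]
0.03 843
[[-0.0751, 0.0653], [-0.0712, 0.0641], [-0.0691, 0.0638], [-0.0675, 0.0636], [-0.0658, 0.0625], [-0.0644, 0.0632], [-0.0629, 0.0629], [-0.0613, 0.0616], [-0.0597, 0.0602], [-0.058, 0.0589], [-0.0564, 0.06], [-0.0549, 0.0583], [-0.0372, 0.1007], [-0.0363, 0.0987], [-0.0354, 0.098], [-0.0345, 0.1004], [-0.0336, 0.0983]]
0.05 646
[[-0.0738, 0.0655], [-0.0663, 0.0628], [-0.0639, 0.062], [-0.0627, 0.0608], [-0.0613, 0.0615], [-0.0603, 0.0614], [-0.0591, 0.0591], [-0.0578, 0.0607], [-0.0566, 0.0596], [-0.0553, 0.0588], [-0.0383, 0.0992], [-0.0374, 0.1004], [-0.0367, 0.099], [-0.036, 0.0996], [-0.0353, 0.0994], [-0.0346, 0.099], [-0.0338, 0.0989]]
```

View pics/s3.png

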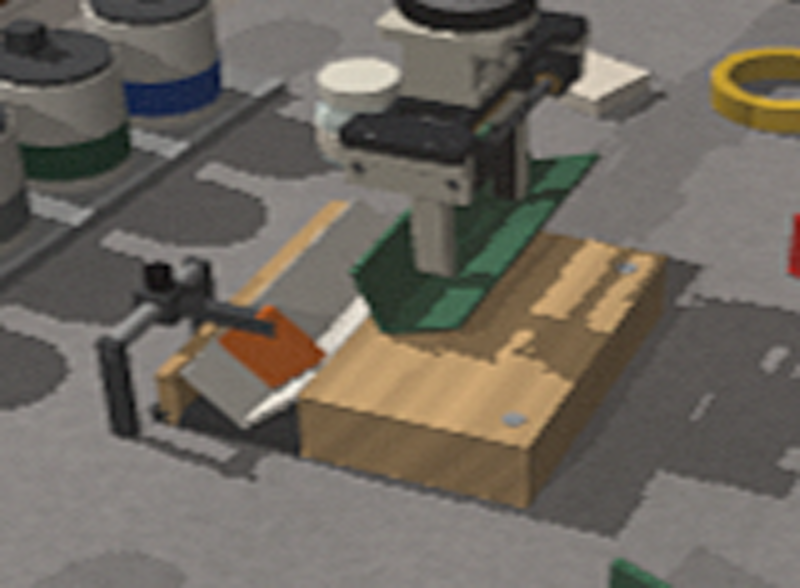

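```bash
python3 -m jog '[1,0,0,-0.005,0,0,0, 1,0,0,-0.01,0,0,0, 1,0,-0.01,-0.01,0,0,0, 1,0,-0.02,-0.01,0,0,0, 1,0,-0.03,-0.01,0,0,0, 1,0,-0.04,-0.01,0,0,0, 1,0,-0.05,-0.01,0,0,0, 1,0,-0.05,-0.01,0,0,0, 1,0,-0.05,-0.01,0,0,0, 1,0,-0.05,-0.01,0,0,0]'
cat > prof.py <<'E'
from jf import *
import sys
def prof(name,ys=(-.15,-.05,.03)):
    p,d,W,s=look(name); print(s['time_s'],s['force'].round(1),toj(s['eef_pos'],.0944,.6251).round(4))
    J=toj(W,.0944,.6251); r,g,b=[p[...,i].astype(int) for i in range(3)]
    for y in ys:
        m=(g>r+4)&(g>b+2)&(abs(J[...,1]-y)<.004)&(J[...,0]>-.15)&(J[...,0]<.06)&(J[...,2]>.015)&(J[...,2]<.13)
        Q=J[m]; Q=Q[np.argsort(Q[:,0])]; print(y,len(Q)); print((Q[::max(1,len(Q)//8)][:,[0,2]]*1e3).round(1).tolist())
    m=(g>r+4)&(g>b+2)&(J[...,0]>-.15)&(J[...,0]<.06)&(J[...,2]>.015)&(J[...,2]<.13)&(abs(J[...,1])<.22)
    print("y range",np.percentile(J[m][:,1],[.2,99.8]))
prof(sys.argv[1])
E
python3 prof.py w4
```

```text
time_s: 7.3
eef_pos: [0.5834, -0.0577, 0.0646]
eef_rot: [0.74, -0.673, -0.001, 0.002]
force: [-8.8, -1.0, 12.3]
finger_gap: 1.002
7.3 [-8.8 -1.  12.3] [-0.047  -0.0535  0.0646]
-0.15 1385
[[-66.9, 70.8], [-61.2, 70.0], [-56.5, 66.2], [-51.5, 63.8], [-46.5, 61.3], [-41.4, 57.4], [-25.9, 86.0], [-18.4, 96.3], [-15.2, 95.9]]
-0.05 1397
[[-67.0, 70.7], [-61.8, 68.9], [-57.1, 67.2], [-52.3, 63.4], [-47.3, 60.9], [-42.1, 58.7], [-27.0, 84.0], [-18.8, 96.4], [-15.6, 96.0]]
0.03 1103
[[-61.2, 69.0], [-54.8, 66.4], [-50.7, 64.5], [-46.8, 60.8], [-42.8, 58.3], [-31.9, 75.9], [-22.6, 93.0], [-18.2, 95.8], [-15.8, 95.6]]
y range [-0.16401049  0.05400646]
```

View pics/w4.png

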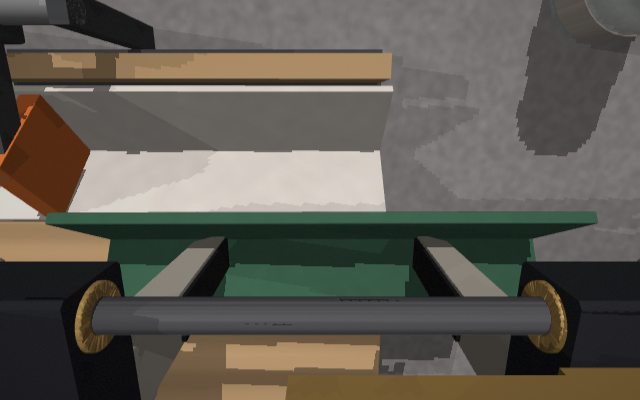

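```bash
python3 -m jog '[1,0,-0.01,-0.005,0,0,0, 1,0,-0.02,-0.01,0,0,0, 1,0,-0.03,-0.01,0,0,0, 1,0,-0.04,-0.01,0,0,0, 1,0,-0.05,-0.01,0,0,0, 1,0,-0.06,-0.01,0,0,0, 1,0,-0.07,-0.01,0,0,0, 1,0,-0.08,-0.01,0,0,0, 1,0,-0.08,-0.01,0,0,0, 1,0,-0.08,-0.01,0,0,0]'
python3 prof.py w5
```

```text
time_s: 8.35
eef_pos: [0.6021, -0.0558, 0.0668]
eef_rot: [0.74, -0.673, 0.0, -0.0]
force: [2.3, 0.4, 3.0]
finger_gap: 1.0
8.35 [2.3 0.4 3. ] [-0.0282 -0.0534  0.0668]
-0.15 1736
[[-42.6, 82.6], [-37.2, 70.4], [-33.6, 61.5], [-25.6, 60.5], [-16.7, 63.9], [-8.5, 66.3], [-1.1, 69.2], [5.8, 71.5]]
-0.05 1868
[[-42.8, 81.3], [-39.1, 75.4], [-35.6, 65.7], [-30.2, 59.0], [-20.0, 62.3], [-10.8, 65.7], [-2.6, 69.5], [5.0, 72.2], [11.2, 70.1]]
0.03 1693
[[-42.0, 82.8], [-36.5, 68.7], [-33.0, 59.0], [-24.6, 60.5], [-16.3, 63.7], [-8.1, 66.1], [-1.0, 69.8], [5.7, 71.3], [11.3, 70.4]]
y range [-0.16395656  0.05438435]
```

View pics/w5.png

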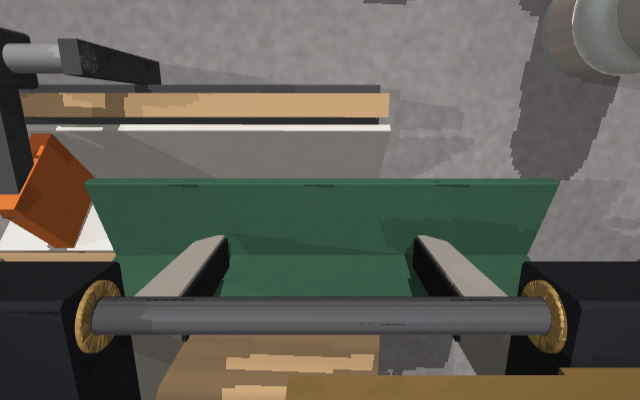

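```bash
python3 -m jog '[1,0,0,-0.015,0,0,0, 1,0,0,-0.03,0,0,0, 1,0,0.015,-0.03,0,0,0, 1,0,0.03,-0.03,0,0,0, 1,0,0.045,-0.03,0,0,0, 1,0,0.06,-0.03,0,0,0, 1,0,0.075,-0.03,0,0,0, 1,0,0.085,-0.03,0,0,0, 1,0,0.085,-0.03,0,0,0, 1,0,0.085,-0.03,0,0,0]'
python3 prof.py w6
```

```text
time_s: 9.4
eef_pos: [0.5839, -0.0576, 0.0724]
eef_rot: [0.74, -0.673, -0.0, 0.0]
force: [-1.6, 0.1, -1.0]
finger_gap: 1.002
9.4 [-1.6  0.1 -1. ] [-0.0464 -0.0535  0.0724]
-0.15 1061
[[-71.3, 56.5], [-62.9, 57.2], [-57.7, 58.1], [-33.6, 101.8], [-31.6, 74.4], [-31.3, 69.1], [-31.0, 79.0], [-30.8, 90.3], [-30.3, 99.9]]
-0.05 1275
[[-78.8, 56.6], [-71.4, 56.5], [-64.7, 58.5], [-57.8, 56.6], [-33.1, 100.7], [-31.5, 100.4], [-31.1, 74.3], [-30.9, 86.4], [-30.3, 91.6]]
0.03 820
[[-61.5, 56.4], [-35.1, 101.6], [-32.7, 101.9], [-31.6, 101.3], [-31.4, 76.7], [-31.2, 77.3], [-31.0, 80.7], [-30.7, 98.9], [-30.3, 100.2]]
y range [-0.16416898  0.05423853]
```

View pics/w6.png

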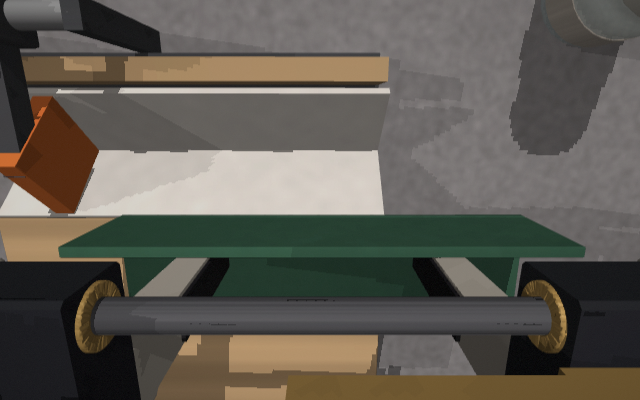

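```bash
python3 -m jog '[1,0,0.015,0,0,0,0, 1,0,0.015,0.03,0,0,0, 1,0,0.015,0.06,0,0,0, 1,0,0.005,0.06,0,0,0, 1,0,-0.01,0.06,0,0,0, 1,0,-0.025,0.06,0,0,0, 1,0,-0.04,0.06,0,0,0, 1,0,-0.055,0.06,0,0,0, 1,0,-0.06,0.06,0,0,0, 1,0,-0.06,0.06,0,0,0]'
python3 prof.py w7
```

```text
time_s: 10.45
eef_pos: [0.5982, -0.0562, 0.0612]
eef_rot: [0.74, -0.673, 0.001, -0.001]
force: [1.0, 0.8, 0.7]
finger_gap: 0.999
10.45 [1.  0.8 0.7] [-0.0321 -0.0534  0.0612]
-0.15 1667
[[-51.3, 68.5], [-45.1, 64.6], [-39.7, 61.0], [-34.0, 57.6], [-28.0, 54.4], [-18.1, 59.4], [-6.9, 75.7], [1.2, 87.2], [5.1, 85.5]]
-0.05 1675
[[-51.5, 68.2], [-45.9, 66.3], [-40.5, 61.7], [-34.6, 58.9], [-28.5, 51.8], [-19.0, 58.4], [-7.4, 75.8], [1.1, 86.9], [5.2, 86.0]]
0.03 1386
[[-46.3, 65.7], [-39.1, 61.1], [-34.4, 57.9], [-29.5, 55.1], [-24.4, 50.7], [-13.0, 67.2], [-4.6, 79.0], [1.8, 87.9], [5.0, 85.6]]
y range [-0.16402977  0.05397008]
```

View pics/w7.png

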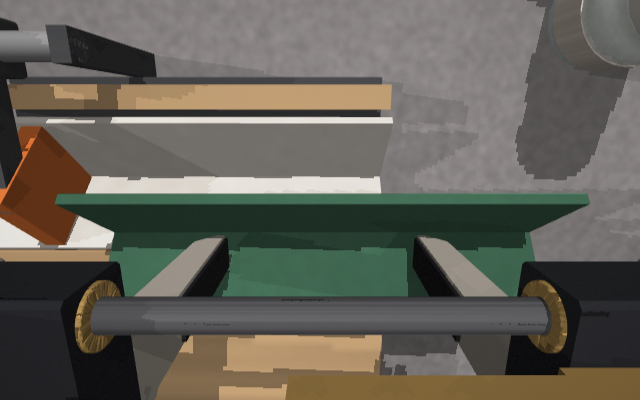

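```bash
python3 -m jog '[1,0,-0.015,0,0,0,0, 1,0,-0.03,0,0,0,0, 1,0,-0.045,0,0,0,0, 1,0,-0.06,0,0,0,0, 1,0,-0.075,0,0,0,0, 1,0,-0.09,0,0,0,0, 1,0,-0.105,0,0,0,0, 1,0,-0.12,0,0,0,0, 1,0,-0.12,0,0,0,0, 1,0,-0.12,0,0,0,0]'
python3 prof.py w8
```

```text
time_s: 11.5
eef_pos: [0.6203, -0.0541, 0.0605]
eef_rot: [0.74, -0.673, -0.0, 0.0]
force: [0.6, -0.6, -0.2]
finger_gap: 0.997
11.5 [ 0.6 -0.6 -0.2] [-0.0098 -0.0534  0.0605]
-0.15 1810
[[-34.8, 54.7], [-25.4, 50.9], [-18.9, 44.3], [-12.1, 37.6], [-4.9, 30.4], [5.6, 31.1], [17.8, 44.6], [27.5, 53.3], [34.7, 54.4]]
-0.05 1843
[[-35.7, 53.0], [-27.2, 53.3], [-20.6, 44.7], [-13.6, 38.3], [-6.2, 30.4], [4.2, 30.4], [17.2, 42.5], [27.5, 53.4], [34.8, 54.9]]
0.03 1478
[[-25.1, 51.6], [-16.9, 43.5], [-11.5, 37.5], [-5.7, 30.1], [1.6, 27.9], [12.5, 37.3], [21.6, 47.6], [29.3, 54.9], [34.7, 54.6]]
y range [-0.1632454   0.05516402]
```

View pics/w8.png

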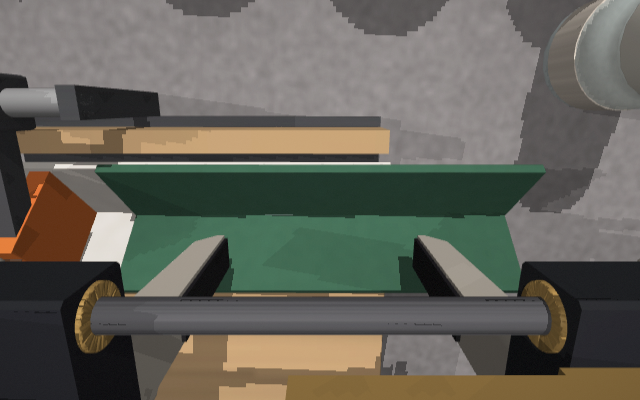

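```bash
python3 -c "
from h import *
print(readout.observe()['joint_positions'].round(2))"
python3 -m jog '[1,0,0,-0.15,0,0,0, 1,0,0,-0.3,0,0,0, 1,0,0,-0.4,0,0,0, 0,0.2,0,-0.4,0,0,-0.04, -1,0.4,-0.02,-0.4,0,0,-0.08, -1,0.6,-0.04,-0.4,0,0,-0.12, -1,0.7,-0.05,-0.4,0,0,-0.16, -1,0.72,-0.05,-0.4,0,0,-0.2, -1,0.72,-0.05,-0.4,0,0,-0.24, -1,0.72,-0.05,-0.4,0,0,-0.28]'
```

```text
[ 0.06  0.68 -0.1   1.95  0.13  0.51 -1.61]
time_s: 12.55
eef_pos: [0.6435, -0.1971, 0.1405]
eef_rot: [0.956, -0.292, -0.0, 0.0]
force: [-0.7, 0.2, -0.7]
finger_gap: 0.446
```

```bash
python3 -m jog '[-1,0,0,0,0,0,-0.04, -1,0,0,0,0,0,-0.08, -1,0,0,0,0,0,-0.12, -1,0,0,0,0,0,-0.16, -1,0,0,0,0,0,-0.2, -1,0,0,0,0,0,-0.219, -1,0,0,0,0,0,-0.219, -1,0,0,0,0,0,-0.219, -1,0,0,0,0,0,-0.219, -1,0,0,0,0,0,-0.219]'
python3 - <<'E'
from jf import *
p,d,W,s=look('w9'); q=s['eef_rot'];print(s['eef_pos'],q,toj(s['eef_pos'],.0944,.6251),np.degrees(2*np.arctan2(q[1],q[0])),s['finger_gap'])
J=toj(W,.0944,.6251); r,g,b=[p[...,i].astype(int) for i in range(3)]
m=(g>r+4)&(g>b+2)&(abs(J[...,0])<.045)&(J[...,2]>.015)&(J[...,2]<.07)&(J[...,1]<0)
Q=J[m]; print(len(Q),np.percentile(Q[:,1],[.1,.5,1]))
Q=Q[(abs(Q[:,0])<.03)]; f=lambda t:Q[:,2]-.0248-t[0]-abs(Q[:,0]-t[1]-t[2]*(Q[:,1]+.054))
print("dz,dx,dyaw",least_squares(f,[0,0,0],loss="soft_l1",f_scale=.001).x)
p,d=snapshot("side"); cv2.imwrite("pics/s9.png",cv2.resize(p[90:260,180:380],None,fx=4,fy=3.5,interpolation=cv2.INTER_CUBIC)[:,:,::-1])
E
```

```text
time_s: 13.55
eef_pos: [0.6439, -0.1964, 0.1407]
eef_rot: [0.999, 0.045, 0.0, 0.0]
force: [-0.9, 0.5, 0.4]
finger_gap: 0.008
[ 0.64394293 -0.19644156  0.1406702 ] [9.98980037e-01 4.51539104e-02 9.18063592e-06 1.00989250e-04] [ 0.00024249 -0.19734306  0.1406702 ] 5.176016909347385 0.00783460283654939
16237 [-0.16355741 -0.16300982 -0.16242496]
dz,dx,dyaw [ 0.00056557 -0.0004528   0.00101229]
```

View pics/w9.png

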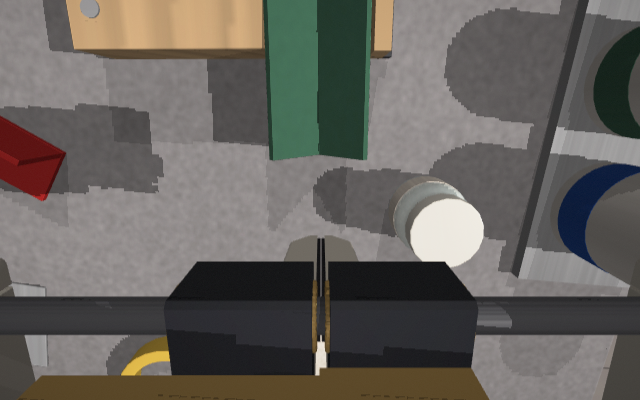

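View pics/s9.png

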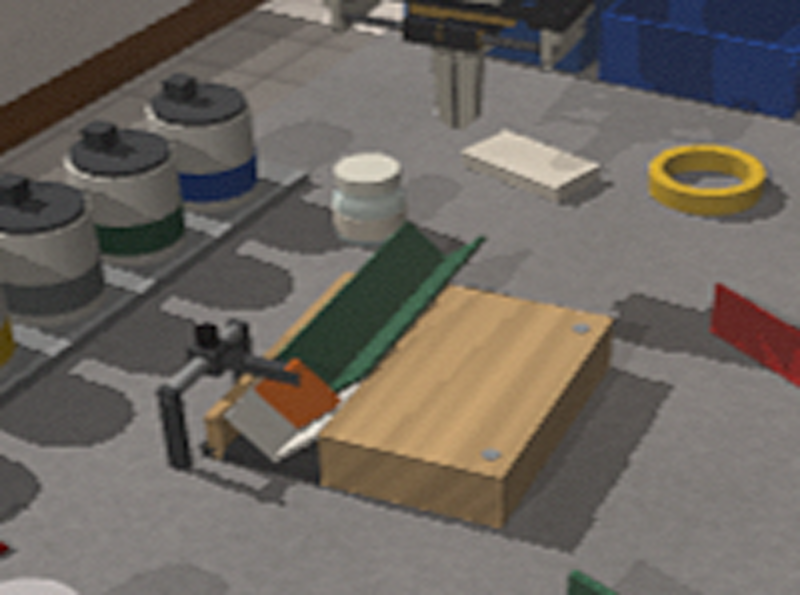

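```bash
python3 -m jog '[-1,0,0,0.15,0,0,0, -1,0,0,0.3,0,0,0, -1,0,0,0.45,0,0,0, -1,0,0,0.55,0,0,0, -1,0,0,0.6,0,0,0, -1,0,-0.03,0.6,0,0,0, -1,0,-0.06,0.6,0,0,0, -1,0,-0.09,0.6,0,0,0, -1,0,-0.09,0.6,0,0,0, -1,0,-0.09,0.6,0,0,0]'
```

```text
time_s: 14.65
eef_pos: [0.6427, -0.1784, 0.0215]
eef_rot: [0.999, 0.046, 0.001, 0.0]
force: [1.3, -0.6, -0.2]
finger_gap: 0.005
```

```bash
python3 -m jog '[-1,0,-0.015,0,0,0,0, -1,0,-0.03,0,0,0,0, -1,0,-0.045,0,0,0,0, -1,0,-0.06,0,0,0,0, -1,0,-0.075,0,0,0,0, -1,0,-0.09,0,0,0,0, -1,0,-0.105,0,0,0,0, -1,0,-0.12,0,0,0,0, -1,0,-0.125,0,0,0,0, -1,0,-0.125,0,0,0,0]'
cat > meas.py <<'E'
from jf import *
import sys
s=readout.observe(); p,d,W,s=look(sys.argv[1]); print(s['time_s'],s['force'],toj(s['eef_pos'],.0944,.6251))
J=toj(W,.0944,.6251); r,g,b=[p[...,i].astype(int) for i in range(3)]
m=(g>r+4)&(g>b+2)&(abs(J[...,0])<.045)&(J[...,2]>.015)&(J[...,2]<.07)&(abs(J[...,1])<.22)
print("wrist green y",np.percentile(J[m][:,1],[.1,1,99,99.9]))
ps,ds=snapshot("side"); cv2.imwrite(f"pics/{sys.argv[1]}s.png",cv2.resize(ps[150:230,200:320],None,fx=6,fy=6,interpolation=cv2.INTER_CUBIC)[:,:,::-1])
J=toj(cloud("side",ds),.0944,.6251); r,g,b=[ps[...,i].astype(int) for i in range(3)]
m=(g>r+4)&(g>b+2)&(abs(J[...,0])<.045)&(J[...,2]>.015)&(J[...,2]<.08)&(abs(J[...,1])<.22)
if m.any(): print("side green y",m.sum(),np.percentile(J[m][:,1],[.5,98,99,99.5]))
o=(r>1.7*g)&(g>1.4*b)&(r>60)&(abs(J[...,0])<.05)&(abs(J[...,1])<.13)
if o.any(): print("side orange",np.percentile(J[o],[1,5,50,95],axis=0)[:,1])
E
python3 meas.py w10
```

```text
time_s: 15.65
eef_pos: [0.64, -0.1541, 0.0207]
eef_rot: [0.999, 0.045, -0.0, 0.0]
force: [-0.1, -4.7, 2.1]
finger_gap: 0.006
15.65 [-0.11573935 -4.70426111  2.11194653] [ 0.0002939  -0.15480846  0.02068775]
wrist green y [-0.14625095 -0.14472264 -0.04667235 -0.04388924]
side green y 905 [-0.14313466  0.05913236  0.06446414  0.07318831]
side orange [0.04336269 0.08570684 0.09416027 0.09730974]
```

View pics/w10s.png

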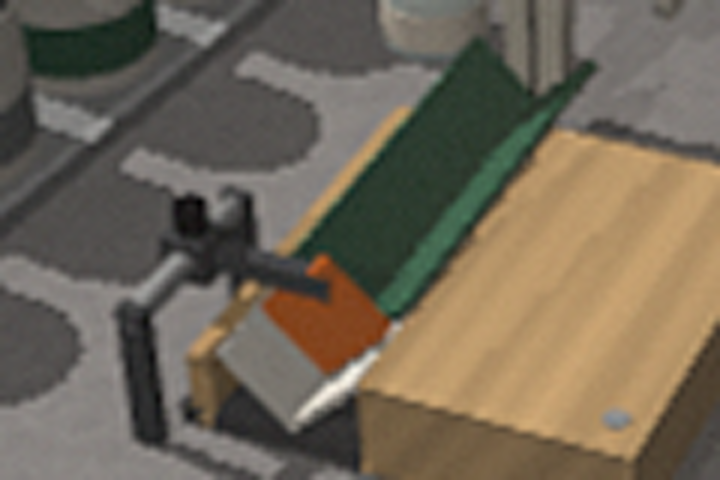

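View pics/w10.png

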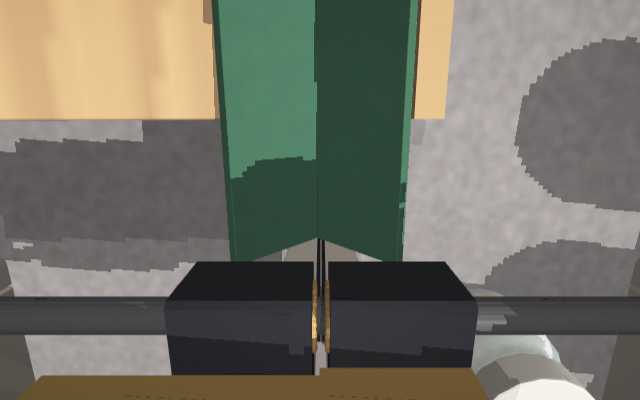

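```bash
python3 -m jog '[-1,0,-0.003,0,0,0,0, -1,0,-0.006,0,0,0,0, -1,0,-0.009,0,0,0,0, -1,0,-0.012,0,0,0,0, -1,0,-0.015,0,0,0,0, -1,0,-0.018,0,0,0,0, -1,0,-0.02,0,0,0,0, -1,0,-0.02,0,0,0,0, -1,0,-0.02,0,0,0,0, -1,0,-0.02,0,0,0,0]'; python3 -m jog '[-1,0,-0.001,0,0,0,0, -1,0,-0.002,0,0,0,0, -1,0,-0.003,0,0,0,0, -1,0,-0.004,0,0,0,0, -1,0,-0.005,0,0,0,0, -1,0,-0.006,0,0,0,0, -1,0,-0.006,0,0,0,0, -1,0,-0.006,0,0,0,0, -1,0,-0.006,0,0,0,0, -1,0,-0.006,0,0,0,0]'
```

```text
time_s: 16.75
eef_pos: [0.6396, -0.1506, 0.0207]
eef_rot: [0.999, 0.045, -0.0, 0.0]
force: [0.3, -5.5, 2.7]
finger_gap: 0.004
time_s: 17.75
eef_pos: [0.6395, -0.1495, 0.0207]
eef_rot: [0.999, 0.045, -0.0, 0.0]
force: [0.0, -5.4, 2.7]
finger_gap: 0.002
```

```bash
python3 -m jog '[-1,0,-0.001,0,0,0,0, -1,0,-0.002,0,0,0,0, -1,0,-0.003,0,0,0,0, -1,0,-0.004,0,0,0,0, -1,0,-0.005,0,0,0,0, -1,0,-0.005,0,0,0,0, -1,0,-0.005,0,0,0,0, -1,0,-0.005,0,0,0,0, -1,0,-0.005,0,0,0,0, -1,0,-0.005,0,0,0,0]'
```

```text
time_s: 18.75
eef_pos: [0.6394, -0.1485, 0.0207]
eef_rot: [0.999, 0.045, -0.0, 0.0]
force: [-0.7, -5.9, 2.8]
finger_gap: 0.008
```

```bash
python3 -m jog '[-1,0,-0.001,0,0,0,0, -1,0,-0.002,0,0,0,0, -1,0,-0.003,0,0,0,0, -1,0,-0.004,0,0,0,0, -1,0,-0.004,0,0,0,0, -1,0,-0.004,0,0,0,0, -1,0,-0.004,0,0,0,0, -1,0,-0.004,0,0,0,0, -1,0,-0.004,0,0,0,0, -1,0,-0.004,0,0,0,0]'
```

```text
time_s: 19.75
eef_pos: [0.6394, -0.1477, 0.0207]
eef_rot: [0.999, 0.045, -0.0, 0.0]
force: [0.3, -6.2, 2.7]
finger_gap: 0.001
```

```bash
python3 -m jog '[-1,0,-0.001,0,0,0,0, -1,0,-0.002,0,0,0,0, -1,0,-0.003,0,0,0,0, -1,0,-0.004,0,0,0,0, -1,0,-0.004,0,0,0,0, -1,0,-0.004,0,0,0,0, -1,0,-0.004,0,0,0,0, -1,0,-0.004,0,0,0,0, -1,0,-0.004,0,0,0,0, -1,0,-0.004,0,0,0,0]'; python3 meas.py w11
```

```text
time_s: 20.75
eef_pos: [0.6393, -0.1469, 0.0207]
eef_rot: [0.999, 0.045, -0.0, 0.0]
force: [-1.2, -6.4, 1.6]
finger_gap: 0.004
20.75 [-1.22198393 -6.40239211  1.59824907] [ 0.00027225 -0.14757656  0.02065949]
wrist green y [-0.13908517 -0.13751928 -0.03941618 -0.03664605]
side green y 881 [-0.13640709  0.06063732  0.0698657   0.07637919]
side orange [0.0443083  0.08548235 0.09348771 0.09664561]
```

View pics/w11s.png

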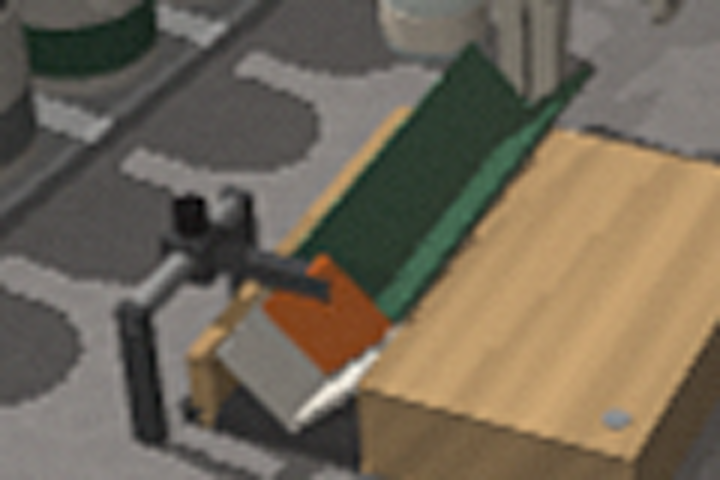

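```bash
python3 -m jog '[-1,0,-0.001,0,0,0,0, -1,0,-0.002,0,0,0,0, -1,0,-0.003,0,0,0,0, -1,0,-0.004,0,0,0,0, -1,0,-0.004,0,0,0,0, -1,0,-0.004,0,0,0,0, -1,0,-0.004,0,0,0,0, -1,0,-0.004,0,0,0,0, -1,0,-0.004,0,0,0,0, -1,0,-0.004,0,0,0,0]'
```

```text
time_s: 21.85
eef_pos: [0.6392, -0.1461, 0.0207]
eef_rot: [0.999, 0.045, -0.0, 0.0]
force: [0.9, -6.1, 2.4]
finger_gap: 0.006
```

```bash
python3 -m jog '[-1,0,-0.001,0,0,0,0, -1,0,-0.002,0,0,0,0, -1,0,-0.003,0,0,0,0, -1,0,-0.004,0,0,0,0, -1,0,-0.004,0,0,0,0, -1,0,-0.004,0,0,0,0, -1,0,-0.004,0,0,0,0, -1,0,-0.004,0,0,0,0, -1,0,-0.004,0,0,0,0, -1,0,-0.004,0,0,0,0]'
```

```text
time_s: 22.85
eef_pos: [0.6392, -0.1453, 0.0207]
eef_rot: [0.999, 0.045, -0.0, 0.0]
force: [-0.2, -6.4, 2.4]
finger_gap: 0.005
```

```bash
python3 -m jog '[-1,0,-0.001,0,0,0,0, -1,0,-0.002,0,0,0,0, -1,0,-0.003,0,0,0,0, -1,0,-0.004,0,0,0,0, -1,0,-0.004,0,0,0,0, -1,0,-0.004,0,0,0,0, -1,0,-0.004,0,0,0,0, -1,0,-0.004,0,0,0,0, -1,0,-0.004,0,0,0,0, -1,0,-0.004,0,0,0,0]'
```

```text
time_s: 23.85
eef_pos: [0.6391, -0.1453, 0.0207]
eef_rot: [0.999, 0.045, -0.0, 0.001]
force: [0.8, -8.2, 3.5]
finger_gap: 0.007
```

```bash
python3 -m jog '[-1,0,-0.001,0,0,0,0, -1,0,-0.002,0,0,0,0, -1,0,-0.003,0,0,0,0, -1,0,-0.004,0,0,0,0, -1,0,-0.005,0,0,0,0, -1,0,-0.006,0,0,0,0, -1,0,-0.006,0,0,0,0, -1,0,-0.006,0,0,0,0, -1,0,-0.006,0,0,0,0, -1,0,-0.006,0,0,0,0]'; python3 meas.py w12
```

```text
time_s: 24.85
eef_pos: [0.6391, -0.1452, 0.0207]
eef_rot: [0.999, 0.045, 0.0, 0.001]
force: [1.8, -10.8, 1.6]
finger_gap: 0.009
24.85 [  1.79005711 -10.79428361   1.63183939] [ 0.0002824  -0.14591089  0.02071893]
wrist green y [-0.13743031 -0.13589097 -0.0377664  -0.03500633]
side green y 871 [-0.13633358  0.06146992  0.07180175  0.07739258]
side orange [0.04257272 0.08551406 0.09408108 0.09631787]
```

View pics/w12s.png

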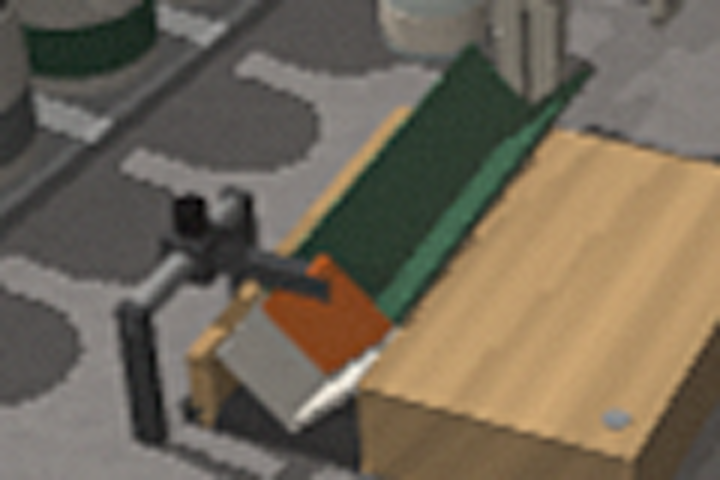

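```bash
python3 -m jog '[-1,0,-0.001,0,0,0,0, -1,0,-0.002,0,0,0,0, -1,0,-0.002,0,0,0,0, -1,0,-0.002,0,0,0,0, -1,0,-0.002,0,0,0,0, -1,0,-0.002,0,0,0,0, -1,0,-0.002,0,0,0,0, -1,0,-0.002,0,0,0,0, -1,0,-0.002,0,0,0,0, -1,0,-0.002,0,0,0,0]'; python3 -m jog '[-1,0,0.01,0,0,0,0, -1,0,0.02,0,0,0,0, -1,0,0.05,0,0,0,0, -1,0,0.1,0,0,0,0, -1,0,0.15,0,0,0,0, -1,0,0.15,-0.15,0,0,0, -1,0,0.15,-0.3,0,0,0, -1,0,0.15,-0.45,0,0,0, -1,0,0.15,-0.6,0,0,0, -1,0,0.15,-0.6,0,0,0]'
python3 - <<'E'
from jf import *
p,d,W,s=look('w13'); print(s['time_s'],s['force'])
J=toj(W,.0944,.6251); r,g,b=[p[...,i].astype(int) for i in range(3)]
m=(g>r+4)&(g>b+2)&(abs(J[...,0])<.045)&(J[...,2]>.015)&(J[...,2]<.07)&(J[...,1]<0)
Q=J[m]; print(len(Q),np.percentile(Q[:,1],[.1,.5,1]))
Q=Q[(abs(Q[:,0])<.03)]; f=lambda t:Q[:,2]-.0248-t[0]-abs(Q[:,0]-t[1]-t[2]*(Q[:,1]+.054))
print("dz,dx,dyaw",least_squares(f,[0,0,0],loss="soft_l1",f_scale=.001).x)
for n in("side","top"):
    p,d=snapshot(n)
    c=p[90:260,180:380] if n=="side" else p[110:230,220:420]
    cv2.imwrite(f"pics/f{n}.png",cv2.resize(c,None,fx=4,fy=3.5 if n=="side" else 4,interpolation=cv2.INTER_CUBIC)[:,:,::-1])
E
```

```text
time_s: 25.95
eef_pos: [0.6391, -0.1452, 0.0207]
eef_rot: [0.999, 0.044, 0.0, 0.002]
force: [1.3, -10.9, 2.6]
finger_gap: 0.005
time_s: 26.95
eef_pos: [0.6438, -0.1727, 0.1447]
eef_rot: [0.999, 0.045, 0.003, 0.001]
force: [-0.3, 0.6, 0.2]
finger_gap: 0.007
26.95 [-0.27446087  0.60587239  0.23057805]
15569 [-0.13734597 -0.13682434 -0.13619951]
dz,dx,dyaw [ 0.00054202 -0.00048518  0.00059272]
```

View pics/fside.png

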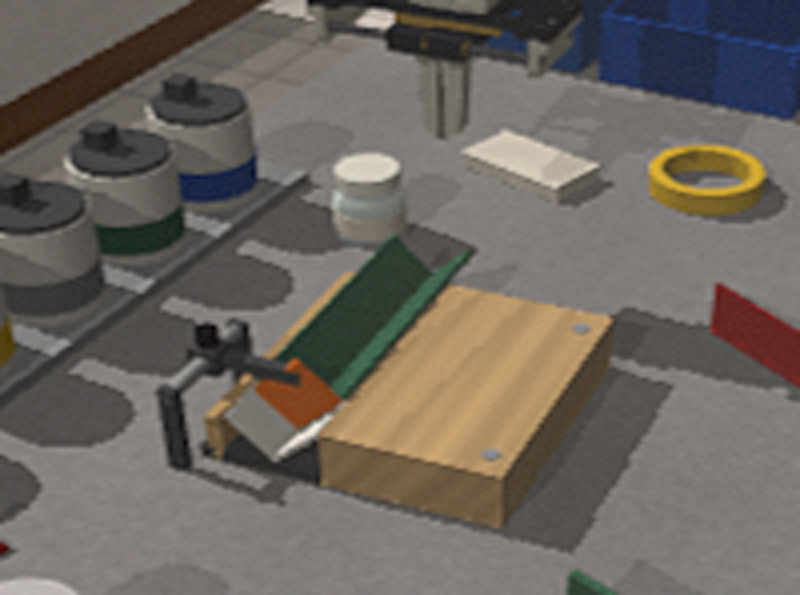

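View pics/ftop.png

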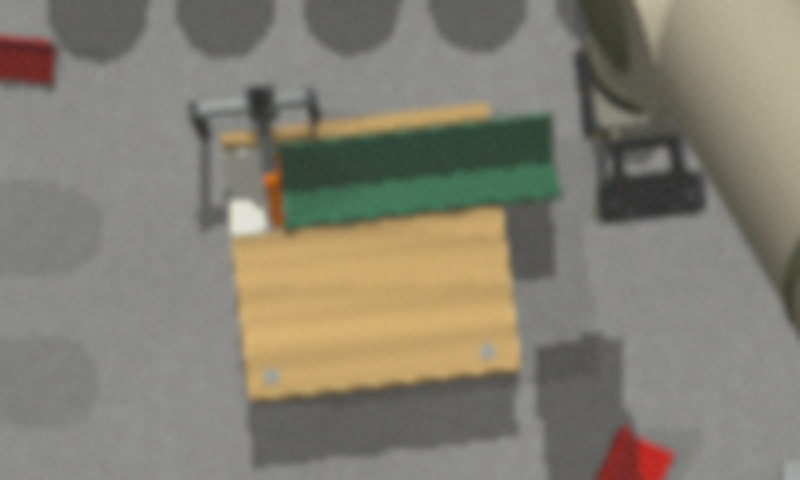

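```bash
python3 -c "
from rig import robot
print(robot.close_job())"
```

```text
the job is handed in; nothing more can be done
None
```

The green angle lies nested in the white trough, its end against the orange stop. I handed the job in at about 27 s of the 54 s; no verdict was reported.

**How it went:** I pushed the angle over the deck's edge with the open fingers against its upright leg. The first pushes went wrong. The fingers tipped and wedged it on the deck with up to about 20 N, then rolled it too far forward at the edge. I drew the fingers back so it dropped flat, pushed lower, and it tipped in cleanly. With the fingers shut I then pushed its free end about 26 mm along the V. When it met the stop, the tool stopped moving while the force rose from about 6.2 N of sliding friction to about 10.9 N. I held that for over a second.

**Last checks, after backing off:**
- **Nesting:** the corner line is within about 0.6 mm of the V's bottom line, and its length within 0.001 rad of the trough's.
- **End against the stop:** from the measured near end and the 220 mm length, the far end is at 82.7 mm along the trough, and the stop face measured earlier at 82.2 mm. The 0.5 mm overlap is within the camera's error of about 2 mm.
- **Stop and bystanders:** the stop looks unmoved in both the top and side pictures, as do the bystanders in view. The last crops left out the tin, the cup and the scraper, but the arm never went near them.
- **Pressing force:** the force on the stop comes out at about 4.5 to 4.7 N. It is the total less the sliding friction, not measured directly, so it is slightly under the 5 N you asked for but above the 3 N required.

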